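# Interleave two flanges with a separator board

## Robot

A 6-joint arm with a two-finger parallel gripper is mounted at the origin on the work surface. World frame = base frame: x ahead of the robot, y to its left, z up, the work surface at z = 0. Lengths are in mm, angles in rad, forces in N, time in s.
With the tool pointing down it reaches from about 275 to 750 mm from the base axis. Payload 10.2 kg.
Tool frame: the origin (TCP) lies midway between the tips of the shut fingers; the grasp point (between the pads) lies 19 mm behind it; z points along the fingers, y is the line along which they close (so a half turn about z gives the same grasp; the last joint's range is limited). The gripper opens to 85 mm and grips with 20 to 120 N. Pads are 22 mm wide; open, the fingers measure 114 mm over their backs; the gripper's body (76 mm by 85 mm) begins 54 mm behind the grasp point. The pads swing forward as they close: fully open they stand 13 mm farther back than shut.
Start: joints at [0.96, 0.313, 1.498, -0, 1.331, -0.223], TCP at [198.543, 486.016, 231.294] pointing down, gripper open.
Joint ranges: [-2.94, 2.94], [-0.97, 2.17], [0.19, 2.56], [-1.23, 4.37], [0.02, 3.11], [-2.88, 2.88]. Speed limits (rad/s): [2.39, 2.39, 3.01, 3.14, 3.14, 3.14].

## Interface

Orientations are given as a unit quaternion [w, x, y, z].
In Python, from rig import ctrl gives the robot as it stands.
- The arm moves only by the tool arm_command, never from a script. Its argument "increments" is a list of rows, each an object with "dr": the turn, a rotation vector about the tool's x, y, z in units of pi/4 rad (1.0 is pi/4 rad), a list of three; "offset": the shift along the tool's x, y, z in units of 120 mm (1.0 is 120 mm), a list of three; "hand": the opening, from -1 (shut) to 1 (fully open). A call has 1 to 8 rows; each row shifts and turns the commanded pose from where the row before left it, along the tool's axes as they then stand; what a row does not reach is not made up. A row lasts 1/10 s, in which the tool goes at most 50 mm and 8.59 degrees, less where a joint would pass 70% of its speed; a pose out of reach is approached as far as the arm can. A call with a number of a shift or a turn outside -1 to 1 is refused whole. A call with a gripper value outside its range is refused whole. The fingers move at their own pace and stop on an object; "grip_force" is the grip in N (left out, the last holds). Time passes only in rows, so rows that do not move let the fingers close. It gives the time, the measured TCP pose, the force, the opening and the grip force at its end, in the units of the state.
- ctrl.sense(): the state, without advancing time (a new reading comes with each control period).
- ctrl.capture(name): name is "scene" or "top"; returns the picture (384x512x3 uint8, red, green, blue); there is no depth.
- ctrl.camera_info(name): a dict with "K" (3x3 intrinsics, pixels), "R" (3x3) and "t" (3): a world point X has camera coordinates R X + t. Camera axes: x right, y down, z forward; pixel columns grow to the right and rows downward; lengths in mm; the calibration is good to about 2 mm. A picture is of the moment at which its call begins. camera_info takes no time and is no camera call.
- ctrl.finish_job(): hands the job in; it is judged then, once.
The state is a dict: "time_s": time; "joints": joint angles; "dq": joint speeds; "tau": joint torques, N m; "eef_pos": TCP position; "ee_rot": TCP orientation; "force": force on the tool from outside, world axes, zero at the start; "wrist_torque": the same for the moment, N m; "grip_width": opening from 0.0 (shut) to 1.0 (fully open); "grip_force": force on a finger pad.
Only numpy, scipy, OpenCV 4.12 (cv2) and the standard library are available. Lean on these libraries where they do the work, as an engineer would, in place of code of your own. Each camera call takes 0.05 s, during which the arm holds its last target. There are 200 camera calls.

## Task

On the aluminium packing nest, slide the loose plywood separator board along the ledge over the flange already lying there, until it is pressed firmly, but without ramming, home under the lipped end stop and lies square against both the end stop and the long side fence; keep pressing on it against the stop for a moment. Then take the loose flange by its hub and set it down gently, hub up, on the board, centred over the flange below, and let go. Leave the other things on the bench where they are.

Things in the scene. Friction and masses are not known exactly. Their poses are not given: they have to be found in the camera images.
- nest: Fixed aluminium packing nest. Origin: on the bench under the pocket centre; +x feed direction (to the end stop), +y to the side fence. Ledge: top 43.5 mm above the bench, x -215 to -50 mm, y -55 to +60 mm, open on the other sides. Pocket block: x -50 to +62, y as the ledge, top 34 mm, with a 50 mm square hole for the hub. The board is home with its centre at x = y = 0, its sides parallel.
- stop: End stop, dark steel, part of the nest (same origin and axes). Upright face at x = +60 mm, y from -55 to +60 mm. A lip 6 mm thick overhangs the face by 6 mm towards the ledge, underside 66 mm and top 72 mm above the bench: the front edge of the board goes beneath it.
- fence: Side fence, dark steel bar, part of the nest (same origin and axes). Upright face at y = +60 mm, x from -215 to +60 mm, top 66 mm above the bench, 12 mm thick, no lip.
- sheet: Loose plywood board 120 x 120 x 8 mm, 0.1 kg, askew (up to 0.15 rad) on the ledge, 8 to 30 mm off the fence; its edge away from the fence overhangs the ledge. Origin: centre of underside, x roughly the feed direction, axes parallel to its sides. Too wide to grip flat: push its edges with shut fingers. It slides at under 2 N; more force means it is against stop or fence.
- flange: The loose flange, bare steel, hub up on the bench: disc 92 mm across and 9 mm thick with a hub 44 mm across and 28 mm high on top (37 mm in all), about 0.7 kg. Origin: centre of the disc's underside; z up along the axis. Grip it by the hub. On the bench it stands either to the left or to the right of the nest.
- lower: The same kind of flange upside down in the nest, hub in the pocket's hole, flat face up, 43 mm above the bench, continuing the ledge. Origin: centre of the hub's end face (underneath), z up along the axis; flat face 37 mm above it. Loose, with 3 mm of sideways play.
- bushing: Bystander: steel bushing without flange, 68 mm across below and 56 mm above, 55 mm high. Origin: centre of underside. It stands in the place, left or right of the nest, that the loose flange does not take.
- mug: Bystander: white mug, 80 mm across, 95 mm high. Origin: centre of underside.
- driver: Bystander: screwdriver lying on the bench between robot and nest, under 40 mm high. Origin: under its middle.
- oil: Bystander: grey oil bottle, 56 mm across, 140 mm high. Origin: centre of underside.
- gauge: Bystander: plain brass cylinder, 50 mm across, 35 mm high. Origin: centre of underside.
Mind the look-alikes: they are no part of the job. Of the things like the sheet, leave any that is orange; of the rest the smaller one is meant.

How it is judged:
By the outcome, as a careful person would: the job done as asked, in the order asked, and still so for the second after the job is handed in, with the robot touching nothing.
It also fails if it takes over 72 s, if anything falls off the work surface, if the arm or the gripper's body presses on something with over 40 N, if the wrist force passes 120 N, or if a joint passes its speed limit or range.

## Working session

There is one attempt and no reset: what is moved stays moved. The work goes in short steps, Python scripts to look and compute and a tool call to move; the robot and the scene stay as the last step left them, time stands still between calls to the robot, and variables do not carry over. Pictures are saved under pics/ and viewed, at most 10 in all, crops included, and the job is handed in when it is done.

Besides the shell and the picture viewer there is one more tool, called after "Call:" as name(argument=value, ...) on one line, values as JSON. arm_command: Moves the arm, as the interface text tells. Shifts and turns lie within -1 to 1; 1 stands for 120 mm of shift or pi/4 rad of turn. Its arguments: {"type":"object","properties":{"increments":{"type":"array"},"grip_force":{"type":"number"}},"required":["increments"]}

```bash
mkdir -p pics; python3 - <<'E'
from rig import ctrl
import cv2,json
for n in("scene","top"):
    im=ctrl.capture(n);cv2.imwrite(f"pics/{n}0.png",im[:,:,::-1])
    i=ctrl.camera_info(n);print(n,i)
print(ctrl.sense())
E
```

```text
scene {'K': array([[460.72468193,   0.        , 264.21909052],
       [  0.        , 460.72468193, 195.17675745],
       [  0.        ,   0.        ,   1.        ]]), 'R': array([[-0.61170917,  0.79098746,  0.01227729],
       [ 0.44659505,  0.35810055, -0.8199493 ],
       [-0.65296612, -0.49608753, -0.57230447]]), 't': array([ 333.01073997, -212.17981799, 1511.33064842])}
top {'K': array([[349.57209168,   0.        , 257.65559366],
       [  0.        , 349.57209168, 191.82106534],
       [  0.        ,   0.        ,   1.        ]]), 'R': array([[ 0.02407302, -0.99965692, -0.01032097],
       [-0.99295119, -0.02271051, -0.11632785],
       [ 0.11605355,  0.01304858, -0.99315724]]), 't': array([ -1.95655322, 536.30694163, 998.55281903])}
{'time_s': 0.1, 'joints': array([ 9.59595936e-01,  3.13419235e-01,  1.49834050e+00, -2.31282498e-06,
        1.33099216e+00, -2.23380083e-01]), 'dq': array([ 0.00033954, -0.00223015, -0.00210087,  0.00043531, -0.00106723,
       -0.0013776 ]), 'tau': array([ 1.74842800e-03, -4.12899363e+01, -2.60140961e+01, -2.32538905e-04,
        3.03518340e-03,  1.51883455e-05]), 'eef_pos': array([198.41300104, 485.82596748, 230.78716907]), 'ee_rot': array([-2.33884672e-04,  1.92696927e-01,  9.81258151e-01, -5.30339067e-04]), 'force': array([ 0.22793269, -0.06830909, -0.80200177]), 'wrist_torque': array([-0.03957914,  0.06772017,  0.01358729]), 'grip_force': 0.0, 'grip_width': 0.99912921879782}
```

View pics/scene0.png

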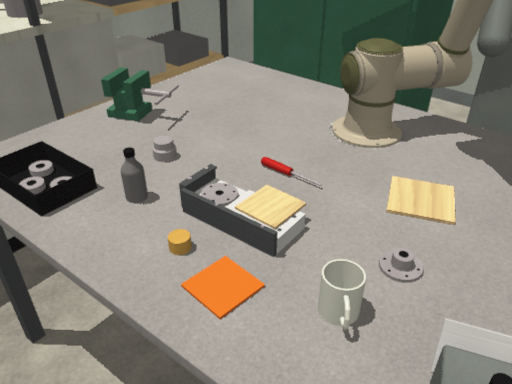

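View pics/top0.png

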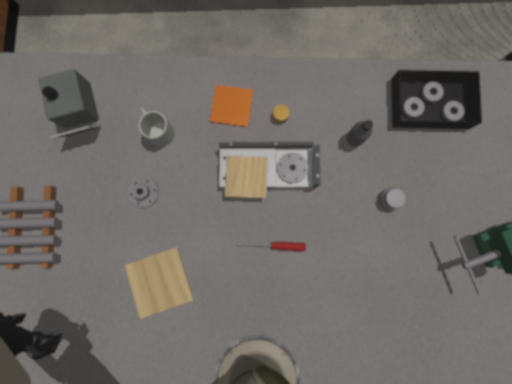

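Candidates for the board are: orange, top (232,105); large plywood on the bench, top (158,282); and small plywood on the nest ledge, top (246,177) / scene (270,206). The orange one is excluded and the one on the ledge is the smaller of the rest, so it's the one meant. For the flange, the disc with a hub at top (142,192) / scene (402,263) fits. The piece at top (394,199) has no flange, so it's the bushing. I'll confirm this in one crop and measure.

```bash
cat > h.py <<'E'
from rig import ctrl
import numpy as np, cv2
def ray(n,uv,z):
    i=ctrl.camera_info(n);uv=np.atleast_2d(uv).astype(float)
    d=np.c_[uv,np.ones(len(uv))]@np.linalg.inv(i["K"]).T@i["R"]
    c=-i["R"].T@i["t"];return (c+d*((z-c[2])/d[:,2])[:,None])[:,:2]
def proj(n,X):
    i=ctrl.camera_info(n);p=(np.atleast_2d(X)@i["R"].T+i["t"])@i["K"].T
    return p[:,:2]/p[:,2:]
def blob(m,seed=None):
    m=cv2.morphologyEx(m.astype(np.uint8),cv2.MORPH_OPEN,np.ones((2,2)))
    cs=cv2.findContours(m,cv2.RETR_EXTERNAL,cv2.CHAIN_APPROX_NONE)[0]
    return sorted([c for c in cs if cv2.contourArea(c)>30],key=cv2.contourArea)[::-1]
def board(n,box,z=51.5):
    im=ctrl.capture(n);hsv=cv2.cvtColor(im,cv2.COLOR_RGB2HSV)
    m=(hsv[...,0]>12)&(hsv[...,0]<32)&(hsv[...,1]>70)&(hsv[...,2]>90)
    k=np.zeros_like(m);k[box[1]:box[3],box[0]:box[2]]=1
    c=blob(m&k)[0][:,0]
    w=ray(n,c+0.0,z).astype(np.float32)
    return w,cv2.minAreaRect(w),cv2.minAreaRect(c)
E
python3 - <<'E'
from h import *
a=cv2.imread("pics/top0.png");b=cv2.imread("pics/scene0.png")
c1=cv2.resize(a[130:212,125:325],None,fx=4,fy=4,interpolation=cv2.INTER_CUBIC)
c2=cv2.resize(b[155:280,170:435],(560,264),interpolation=cv2.INTER_CUBIC)
o=np.zeros((328+264,800,3),np.uint8);o[:328]=c1;o[328:,:560]=c2
cv2.imwrite("pics/crop1.png",o)
for n,bx in(("top",(200,140,300,215)),("scene",(225,180,320,240))):
    w,r,c=board(n,bx);print(n,r,c,cv2.boxPoints(r).round(1).tolist())
hsv=cv2.cvtColor(a,cv2.COLOR_BGR2HSV)
m=(hsv[...,1]<40)&(hsv[...,2]>175);m[:140]=0;m[205:]=0
for c in blob(m)[:4]:print("white",cv2.boundingRect(c),cv2.contourArea(c))
m=(hsv[...,2]<75);m[:140]=0;m[205:]=0
for c in blob(m)[:5]:print("dark",cv2.boundingRect(c),cv2.contourArea(c),cv2.minAreaRect(c))
E
```

```text
top ((573.860595703125, 43.53272247314453), (117.46403503417969, 118.59687805175781), 1.201354742050171) ((246.5, 178.0), (40.0, 41.0), 90.0) [[513.9000244140625, 101.5999984741211], [516.4000244140625, -17.0], [633.7999877929688, -14.5], [631.2999877929688, 104.0]]
scene ((584.756103515625, 51.50375747680664), (123.59082794189453, 124.9320068359375), 89.25042724609375) ((271.10003662109375, 206.30001831054688), (61.26826477050781, 37.11872863769531), 26.56505012512207) [[521.5, -9.5], [646.4000244140625, -11.100000381469727], [648.0, 112.5], [523.0999755859375, 114.0999984741211]]
white (268, 153, 17, 33) 198.5
white (243, 153, 16, 5) 31.0
dark (341, 141, 24, 10) 155.5 ((352.5, 145.5), (9.0, 23.0), 90.0)
dark (64, 141, 31, 10) 135.5 ((78.5, 143.00001525878906), (8.43299388885498, 31.18246841430664), 78.69007110595703)
dark (235, 145, 78, 4) 123.0 ((273.5, 146.5), (3.0, 77.0), 90.0)
dark (144, 141, 17, 11) 89.0 ((151.19810485839844, 146.4434051513672), (17.871658325195312, 7.576029300689697), 29.05460548400879)
dark (378, 195, 10, 11) 64.5 ((382.5, 200.0), (10.0, 9.0), 90.0)
```

View pics/crop1.png

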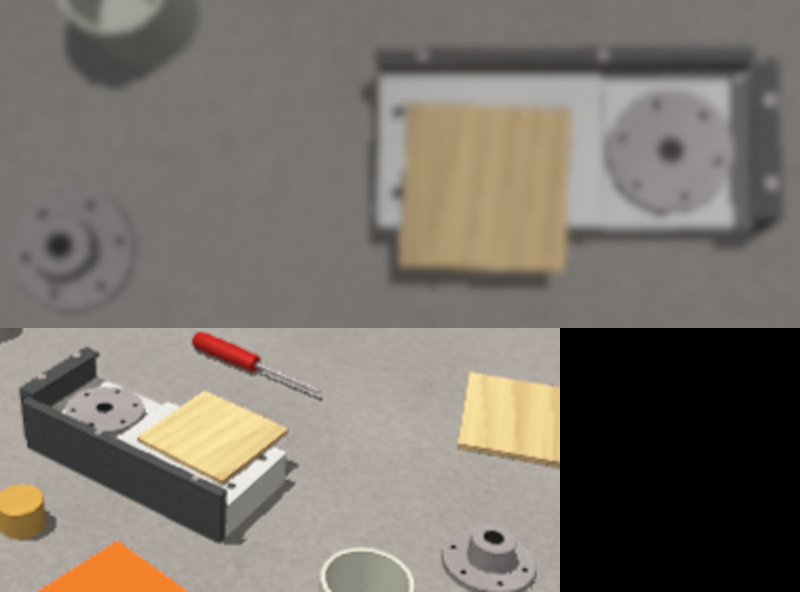

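The crop confirms both: the small board lies askew on the ledge with crop corners at about (409,104), (571,108), (565,271) and (399,265). The loose flange is hub up at crop (74,249), and the lower flange is at (671,150).

```bash
cat >> h.py <<'E'
def edge(g,p,q,n=25,half=3.5):
    """subpixel edge points near segment p-q: strongest gradient along its normal"""
    p,q=np.array(p,float),np.array(q,float);t=(q-p)/np.linalg.norm(q-p);nn=np.array([-t[1],t[0]])
    s=np.arange(-half,half+.01,.1);out=[]
    P=p+np.linspace(0.12,.88,n)[:,None]*(q-p)
    M=(P[:,None]+s[None,:,None]*nn).astype(np.float32)
    v=cv2.remap(g,M[...,0],M[...,1],cv2.INTER_LINEAR);v=cv2.GaussianBlur(v,(9,1),0)
    d=np.abs(np.gradient(v,axis=1)).sum(2)
    return P+s[d.argmax(1)][:,None]*nn
def line(n,g,p,q,z):
    w=ray(n,edge(g,p,q),z).astype(np.float32)
    vx,vy,x,y=cv2.fitLine(w,cv2.DIST_HUBER,0,.01,.01).ravel();return np.array([x,y]),np.array([vx,vy])
def inter(a,b):
    k=np.linalg.solve(np.c_[a[1],-b[1]],b[0]-a[0]);return a[0]+k[0]*a[1]
E
cat > m.py <<'E'
from h import *
C=lambda x,y:(125+(x+.5)/4-.5,130+(y+.5)/4-.5)
S=lambda x,y:(170+x/2.113-.3,155+(y-328)/2.112-.3)
g=cv2.imread("pics/top0.png").astype(np.float32);gs=cv2.imread("pics/scene0.png").astype(np.float32)
def show(k,l):print(k,l[0].round(1),"ang(mod90)",((np.arctan2(l[1][1],l[1][0])+np.pi/4)%(np.pi/2)-np.pi/4).round(4))
show("fence/ledge y60",line("top",g,C(378,74),C(600,74),43.5))
show("ledge near y-55",line("top",g,C(570,230),C(735,230),43.5))
show("ledge end x-215",line("top",g,C(377,80),C(376,228),43.5))
show("seam x-50",line("top",g,C(603,85),C(602,225),43.5))
show("fence top back y72",line("top",g,C(378,48),C(755,48),66))
show("stop lip front x54",line("top",g,C(750,75),C(745,225),72))
cs=[(409,104),(571,108),(565,271),(399,265)]
L=[line("top",g,C(*cs[i]),C(*cs[(i+1)%4]),51.5) for i in range(4)]
for l in L:show("board",l)
P=np.array([inter(L[i-1],L[i]) for i in range(4)]);print("board corners",P.round(1).tolist(),P.mean(0))
sc=[(138,436),(205,391),(288,432),(224,480)]
L=[line("scene",gs,S(*sc[i]),S(*sc[(i+1)%4]),51.5) for i in range(4)]
P=np.array([inter(L[i-1],L[i]) for i in range(4)]);print("scene board",P.round(1).tolist(),P.mean(0))
def dark(n,im,p,z,r=7):
    x,y=map(int,np.round(p));G=im.mean(2)[y-r:y+r+1,x-r:x+r+1];w=np.clip(np.median(G)-12-G,0,None)
    Y,X=np.mgrid[-r:r+1,-r:r+1];w[(X**2+Y**2)>25]=0
    c=(x+(w*X).sum()/w.sum(),y+(w*Y).sum()/w.sum());print(n,np.round(c,1),z,ray(n,c,z).round(1))
dark("top",g,C(671,150),43);dark("scene",gs,S(105,408),43)
dark("top",g,C(59,245),37);dark("scene",gs,S(493,537),37)
print("disc",ray("top",C(74,249),9))
print("oil",ray("top",(358,133),0),"oil scene base",ray("scene",(135,195),0),"mug",ray("scene",(341,312),0))
E
python3 m.py
```

```text
fence/ledge y60 [666.4  34.6] ang(mod90) 0.0215
ledge near y-55 [552.6 -74.9] ang(mod90) 0.0227
ledge end x-215 [606.5 125.5] ang(mod90) -0.0104
seam x-50 [610.6 -43. ] ang(mod90) 0.0183
fence top back y72 [679.5 -12. ] ang(mod90) 0.0213
stop lip front x54 [ 601.1 -137. ] ang(mod90) -0.1853
board [638.3  45.6] ang(mod90) -0.019
board [569.9 -14.7] ang(mod90) -0.0222
board [518.3  58.3] ang(mod90) -0.025
board [579.3 106.7] ang(mod90) -0.0111
board corners [[639.4000244140625, 106.0], [637.0999755859375, -16.200000762939453], [516.5, -13.5], [519.5, 107.4000015258789]] [578.1305    45.930573]
scene board [[644.7000122070312, -15.0], [518.7000122070312, -14.600000381469727], [521.5999755859375, 104.4000015258789], [646.5999755859375, 110.69999694824219]] [582.9044    46.367214]
top [292.2 167. ] 43 [[610.5 -89.1]]
scene [218.9 192.2] 43 [[610.3 -90.4]]
top [139.3 190.9] 37 [[530.2 358.5]]
scene [403.2 253.7] 37 [[531.2 357.5]]
disc [[530.73541741 356.78284611]]
oil [[ 729.76216897 -294.33196996]] oil scene base [[ 710.47512123 -294.81330988]] mug [[718.92174119 320.94271261]]
```

Call:
arm_command(increments=[{"dr":[0,0,-0.174],"offset":[0,0,0],"hand":-1},{"dr":[0,0,-0.174],"offset":[0,0,0],"hand":-1},{"dr":[0,0,-0.174],"offset":[0,0,0],"hand":-1},{"dr":[0,0,0],"offset":[-0.18,-0.28,0],"hand":-1},{"dr":[0,0,0],"offset":[-0.18,-0.28,0],"hand":-1},{"dr":[0,0,0],"offset":[-0.18,-0.28,0],"hand":-1},{"dr":[0,0,0],"offset":[-0.18,-0.28,0],"hand":-1},{"dr":[0,0,0],"offset":[0,0,0],"hand":-1}], grip_force=40)

```text
time_s: 1.0
eef_pos: [289.8, 350.9, 231.3]
ee_rot: [0.0, -0.009, 1.0, -0.0]
force: [0.2, 0.7, 0.1]
grip_width: -0.002
grip_force: 0.0
```

Call:
arm_command(increments=[{"dr":[0,0,0],"offset":[-0.2,-0.32,0],"hand":-1},{"dr":[0,0,0],"offset":[-0.2,-0.32,0],"hand":-1},{"dr":[0,0,0],"offset":[-0.2,-0.32,0],"hand":-1},{"dr":[0,0,0],"offset":[-0.2,-0.32,0.15],"hand":-1},{"dr":[0,0,0],"offset":[-0.2,-0.32,0.15],"hand":-1},{"dr":[0,0,0],"offset":[-0.2,-0.32,0.15],"hand":-1},{"dr":[0,0,0],"offset":[-0.2,-0.32,0.15],"hand":-1},{"dr":[0,0,0],"offset":[-0.2,-0.32,0.15],"hand":-1}])

```text
time_s: 1.8
eef_pos: [487.5, 49.5, 140.6]
ee_rot: [0.0, -0.011, 1.0, 0.0]
force: [0.6, 0.4, 0.4]
grip_width: 0.001
grip_force: 0.0
```

Call:
arm_command(increments=[{"dr":[0,0,0],"offset":[0,0,0.3],"hand":-1},{"dr":[0,0,0],"offset":[0,0,0.3],"hand":-1},{"dr":[0,0,0],"offset":[0,0,0.1],"hand":-1},{"dr":[0,0,0],"offset":[0,0,0],"hand":-1}])

```text
time_s: 2.2
eef_pos: [486.1, 51.2, 56.4]
ee_rot: [-0.001, -0.011, 1.0, 0.0]
force: [0.4, 0.1, 1.1]
grip_width: 0.002
grip_force: 0.0
```

Call:
arm_command(increments=[{"dr":[0,0,0],"offset":[0,-0.09,0.095],"hand":-1},{"dr":[0,0,0],"offset":[-0.1,0,0],"hand":-1},{"dr":[0,0,0],"offset":[-0.06,0,0],"hand":-1},{"dr":[0,0,0],"offset":[-0.04,0,0],"hand":-1},{"dr":[0,0,0],"offset":[-0.04,0,0],"hand":-1},{"dr":[0,0,0],"offset":[-0.04,0,0],"hand":-1},{"dr":[0,0,0],"offset":[-0.04,0,0],"hand":-1}])

```text
time_s: 2.9
eef_pos: [525.6, 40.8, 46.0]
ee_rot: [0.0, -0.011, 1.0, -0.0]
force: [0.3, 0.6, 0.7]
grip_width: 0.0
grip_force: 0.3
```

Call:
arm_command(increments=[{"dr":[0,0,0],"offset":[-0.025,0,0],"hand":-1},{"dr":[0,0,0],"offset":[-0.025,0,0],"hand":-1}])

```text
time_s: 3.1
eef_pos: [531.5, 40.9, 45.9]
ee_rot: [-0.0, -0.011, 1.0, 0.0]
force: [-0.8, -0.1, 0.9]
grip_width: 0.001
grip_force: 0.3
```

Call:
arm_command(increments=[{"dr":[0,0,0],"offset":[-0.02,0,0],"hand":-1},{"dr":[0,0,0],"offset":[-0.015,0,0],"hand":-1}])

```text
time_s: 3.3
eef_pos: [534.6, 40.9, 45.7]
ee_rot: [-0.002, -0.011, 1.0, -0.0]
force: [-11.1, -3.1, 7.8]
grip_width: -0.002
grip_force: 5.5
```

Call:
arm_command(increments=[{"dr":[0,0,0],"offset":[-0.015,0,0],"hand":-1}])

```text
time_s: 3.4
eef_pos: [534.8, 40.9, 45.6]
ee_rot: [-0.004, -0.011, 1.0, -0.0]
force: [-19.7, -4.7, 13.8]
grip_width: -0.005
grip_force: 9.9
```

```bash
python3 - <<'E'
from h import *
im=ctrl.capture("top");cv2.imwrite("pics/t1.png",cv2.resize(im[130:212,200:330,::-1],None,fx=6,fy=6,interpolation=cv2.INTER_CUBIC))
print(ctrl.sense()["force"])
E
```

```text
[-13.88474838  -3.68436006  10.31059068]
```

View pics/t1.png

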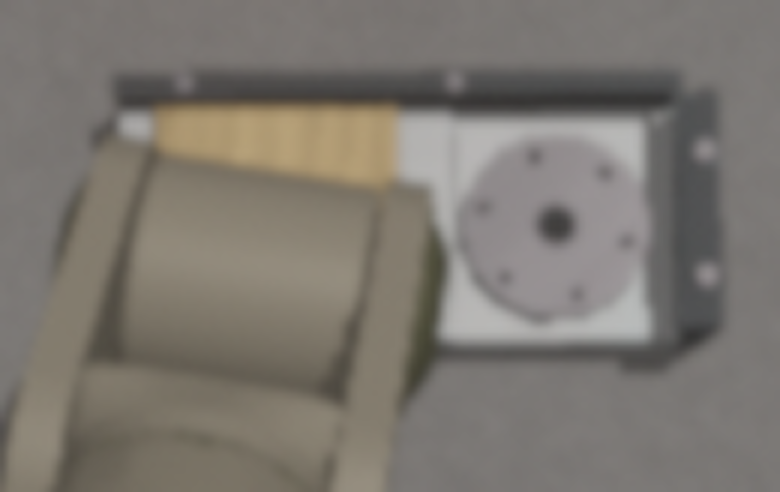

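The board now lies along the fence: its upper edge at crop (155–398,105) is parallel to it. Next I'll go round to its rear edge.

Call:
arm_command(increments=[{"dr":[0,0,0],"offset":[0.1,0,0],"hand":-1},{"dr":[0,0,0],"offset":[0.12,0,0],"hand":-1},{"dr":[0,0,0],"offset":[0,0.1,-0.3],"hand":-1},{"dr":[0,0,0],"offset":[0,0.25,-0.2],"hand":-1},{"dr":[0,0,0],"offset":[0,0.35,0],"hand":-1},{"dr":[0,0,0],"offset":[-0.2,0.1,0],"hand":-1},{"dr":[0,0,0],"offset":[-0.3,0,0],"hand":-1},{"dr":[0,0,0],"offset":[-0.3,0,0],"hand":-1}])

```text
time_s: 4.25
eef_pos: [605.9, 139.4, 106.2]
ee_rot: [0.0, -0.012, 1.0, 0.0]
force: [0.1, -2.0, -0.0]
grip_width: 0.001
grip_force: 0.0
```

Call:
arm_command(increments=[{"dr":[0,0,0],"offset":[0,0,0.2],"hand":-1},{"dr":[0,0,0],"offset":[0,0,0.1],"hand":-1},{"dr":[0,0,0],"offset":[0,0,0],"hand":-1}])

```text
time_s: 4.55
eef_pos: [603.2, 138.5, 67.8]
ee_rot: [-0.002, -0.011, 1.0, -0.0]
force: [-0.6, -0.5, -0.2]
grip_width: 0.001
grip_force: 0.0
```

Call:
arm_command(increments=[{"dr":[0,0,0],"offset":[0,0,0.1],"hand":-1},{"dr":[0,0,0],"offset":[0,0,0.075],"hand":-1},{"dr":[0,0,0],"offset":[0,-0.06,0],"hand":-1},{"dr":[0,0,0],"offset":[0,-0.06,0],"hand":-1},{"dr":[0,0,0],"offset":[0,-0.04,0],"hand":-1},{"dr":[0,0,0],"offset":[0,-0.04,0],"hand":-1},{"dr":[0,0,0],"offset":[0,-0.05,0],"hand":-1},{"dr":[0,0,0],"offset":[0,-0.05,0],"hand":-1}])

```text
time_s: 5.35
eef_pos: [605.6, 102.1, 49.1]
ee_rot: [0.0, -0.011, 1.0, 0.0]
force: [-0.1, 0.2, 0.6]
grip_width: 0.003
grip_force: 0.4
```

Call:
arm_command(increments=[{"dr":[0,0,0],"offset":[0,-0.05,0],"hand":-1},{"dr":[0,0,0],"offset":[0,-0.05,0],"hand":-1},{"dr":[0,0,0],"offset":[0,-0.05,0],"hand":-1}])

```text
time_s: 5.65
eef_pos: [606.0, 84.1, 48.9]
ee_rot: [0.0, -0.011, 1.0, 0.0]
force: [-0.0, -0.5, 0.3]
grip_width: 0.002
grip_force: 0.4
```

Call:
arm_command(increments=[{"dr":[0,0,0],"offset":[0,-0.05,0.012],"hand":-1},{"dr":[0,0,0],"offset":[0,-0.05,0],"hand":-1},{"dr":[0,0,0],"offset":[0,-0.05,0],"hand":-1},{"dr":[0,0,0],"offset":[0,-0.05,0],"hand":-1}])

```text
time_s: 6.05
eef_pos: [606.4, 60.0, 47.4]
ee_rot: [-0.0, -0.011, 1.0, -0.0]
force: [0.6, -0.3, 0.1]
grip_width: 0.003
grip_force: 0.2
```

```bash
python3 - <<'E'
from h import *
w,r,c=board("top",(200,140,320,215));print(w.min(0),w.max(0))
im=ctrl.capture("scene");cv2.imwrite("pics/s1.png",cv2.resize(im[140:260,160:330,::-1],None,fx=4,fy=4,interpolation=cv2.INTER_CUBIC))
print(ctrl.sense()["force"],ctrl.sense()["eef_pos"])
E
```

```text
[542.07404 -65.46517] [664.77795   12.884473]
[-0.34756124  0.20727473 -0.47870937] [606.5706829   59.68466992  47.4691199 ]
```

View pics/s1.png

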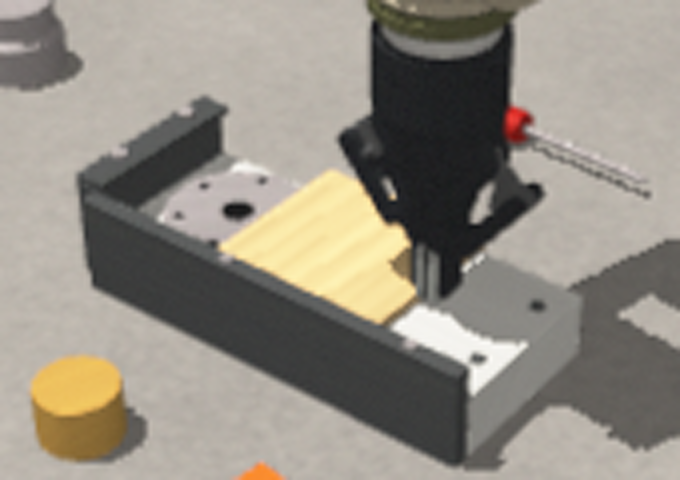

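The picture shows the board (crop (330,245)) sliding along the fence, with the finger on its rear edge at (430,285). Its front edge is over the lower flange. About 84 mm is left.

Call:
arm_command(increments=[{"dr":[0,0,0],"offset":[0,-0.07,0],"hand":-1},{"dr":[0,0,0],"offset":[0,-0.07,0],"hand":-1},{"dr":[0,0,0],"offset":[0,-0.07,0],"hand":-1},{"dr":[0,0,0],"offset":[0,-0.07,0],"hand":-1},{"dr":[0,0,0],"offset":[0,-0.07,0],"hand":-1},{"dr":[0,0,0],"offset":[0,-0.07,0],"hand":-1},{"dr":[0,0,0],"offset":[0,-0.07,0],"hand":-1},{"dr":[0,0,0],"offset":[0,-0.05,0],"hand":-1}])

```text
time_s: 6.95
eef_pos: [607.9, -5.1, 47.4]
ee_rot: [-0.0, -0.011, 1.0, -0.0]
force: [0.6, 0.1, -0.0]
grip_width: -0.007
grip_force: 0.2
```

Call:
arm_command(increments=[{"dr":[0,0,0],"offset":[0,-0.025,0],"hand":-1},{"dr":[0,0,0],"offset":[0,-0.025,0],"hand":-1}])

```text
time_s: 7.15
eef_pos: [608.0, -10.4, 47.4]
ee_rot: [-0.0, -0.011, 1.0, 0.0]
force: [0.3, 0.6, -0.1]
grip_width: -0.001
grip_force: 0.2
```

Call:
arm_command(increments=[{"dr":[0,0,0],"offset":[0,-0.015,0],"hand":-1},{"dr":[0,0,0],"offset":[0,-0.015,0],"hand":-1}])

```text
time_s: 7.35
eef_pos: [608.1, -13.8, 47.4]
ee_rot: [-0.0, -0.011, 1.0, 0.0]
force: [-0.4, -0.2, -0.1]
grip_width: -0.001
grip_force: 0.2
```

Call:
arm_command(increments=[{"dr":[0,0,0],"offset":[0,-0.02,0],"hand":-1},{"dr":[0,0,0],"offset":[0,-0.015,0],"hand":-1}])

```text
time_s: 7.55
eef_pos: [608.2, -18.1, 47.5]
ee_rot: [-0.0, -0.011, 1.0, -0.0]
force: [-0.1, 0.4, -0.7]
grip_width: 0.002
grip_force: 0.2
```

Call:
arm_command(increments=[{"dr":[0,0,0],"offset":[0,-0.01,0],"hand":-1},{"dr":[0,0,0],"offset":[0,-0.01,0],"hand":-1}])

```text
time_s: 7.75
eef_pos: [608.3, -20.5, 47.4]
ee_rot: [-0.0, -0.011, 1.0, 0.0]
force: [-0.5, 0.9, -0.1]
grip_width: 0.001
grip_force: 0.2
```

Call:
arm_command(increments=[{"dr":[0,0,0],"offset":[0,-0.01,0],"hand":-1},{"dr":[0,0,0],"offset":[0,-0.01,0],"hand":-1}])

```text
time_s: 7.95
eef_pos: [608.3, -22.9, 47.4]
ee_rot: [-0.0, -0.011, 1.0, 0.0]
force: [-1.0, 0.8, -0.3]
grip_width: 0.0
grip_force: 0.2
```

Call:
arm_command(increments=[{"dr":[0,0,0],"offset":[0,-0.01,0],"hand":-1},{"dr":[0,0,0],"offset":[0,-0.01,0],"hand":-1}])

```text
time_s: 8.15
eef_pos: [608.1, -24.5, 47.4]
ee_rot: [-0.0, -0.011, 1.0, 0.001]
force: [-2.5, 8.3, 1.6]
grip_width: -0.0
grip_force: 4.1
```

Call:
arm_command(increments=[{"dr":[0,0,0],"offset":[0,-0.01,0],"hand":-1}])

```text
time_s: 8.25
eef_pos: [607.9, -24.7, 47.4]
ee_rot: [-0.001, -0.011, 1.0, 0.002]
force: [-2.3, 13.3, 2.9]
grip_width: 0.001
grip_force: 6.6
```

Call:
arm_command(increments=[{"dr":[0,0,0],"offset":[0,-0.008,0],"hand":-1},{"dr":[0,0,0],"offset":[0,0,0],"hand":-1},{"dr":[0,0,0],"offset":[0,0,0],"hand":-1},{"dr":[0,0,0],"offset":[0,0,0],"hand":-1},{"dr":[0,0,0],"offset":[0,0,0],"hand":-1},{"dr":[0,0,0],"offset":[0,0,0],"hand":-1},{"dr":[0,0,0],"offset":[0,0,0],"hand":-1},{"dr":[0,0,0],"offset":[0,0,0],"hand":-1}])

```text
time_s: 9.05
eef_pos: [607.8, -24.8, 47.4]
ee_rot: [-0.001, -0.011, 1.0, 0.002]
force: [-3.1, 13.7, 3.2]
grip_width: -0.003
grip_force: 6.8
```

```bash
python3 - <<'E'
from h import *
w,r,c=board("top",(200,140,330,215));print(w.min(0),w.max(0))
im=ctrl.capture("top");im2=ctrl.capture("scene")
o=np.zeros((492,800,3),np.uint8)
o[:, :390]=cv2.resize(im[130:212,260:325],(390,492),interpolation=cv2.INTER_CUBIC)
o[:400,400:]=cv2.resize(im2[150:250,170:270],(400,400),interpolation=cv2.INTER_CUBIC)
cv2.imwrite("pics/t2.png",o[:,:,::-1])
print(ctrl.sense()["force"])
E
```

```text
[ 544.5079  -151.97948] [666.41516  -97.068985]
[-1.74741612 12.87822486  3.84933863]
```

View pics/t2.png

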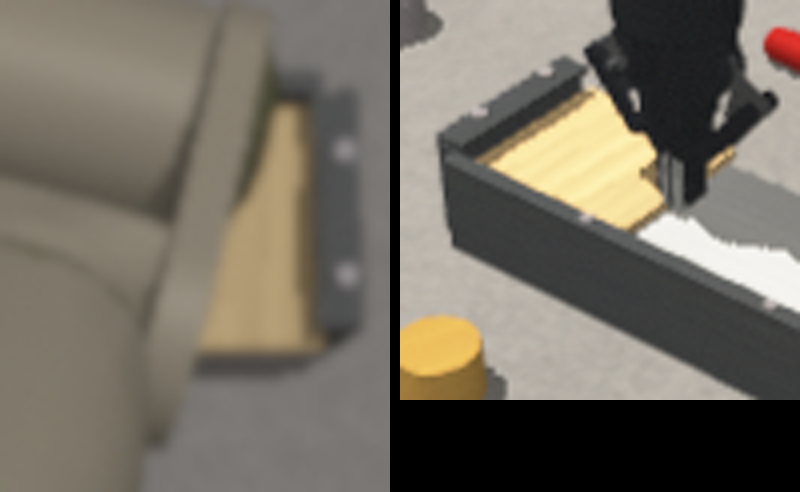

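The board is home: its front edge is under the lip and along the stop (left crop x≈310, right crop edge (480,160)–(595,90)). I'll press it to the fence once more, then to the stop again.

Call:
arm_command(increments=[{"dr":[0,0,0],"offset":[0,0.08,0],"hand":-1},{"dr":[0,0,0],"offset":[0,0.12,0],"hand":-1},{"dr":[0,0,0],"offset":[0,0.05,-0.3],"hand":-1},{"dr":[0,0,0],"offset":[0.2,0,-0.1],"hand":-1},{"dr":[0,0,0],"offset":[0.35,0,0],"hand":-1},{"dr":[0,0,0],"offset":[0.25,-0.23,0],"hand":-1},{"dr":[0,0,0],"offset":[0,-0.35,0],"hand":-1},{"dr":[0,0,0],"offset":[0,-0.2,0],"hand":-1}])

```text
time_s: 10.0
eef_pos: [513.6, -94.7, 96.0]
ee_rot: [0.0, -0.011, 1.0, -0.001]
force: [-0.1, 1.0, -0.2]
grip_width: -0.0
grip_force: 0.0
```

Call:
arm_command(increments=[{"dr":[0,0,0],"offset":[0,0,0.2],"hand":-1},{"dr":[0,0,0],"offset":[0,0,0.15],"hand":-1},{"dr":[0,0,0],"offset":[0,0,0.06],"hand":-1},{"dr":[0,0,0],"offset":[0,0,0],"hand":-1}])

```text
time_s: 10.4
eef_pos: [513.6, -92.6, 45.7]
ee_rot: [-0.001, -0.011, 1.0, 0.0]
force: [-0.2, 0.3, -0.4]
grip_width: -0.003
grip_force: 0.0
```

Call:
arm_command(increments=[{"dr":[0,0,0],"offset":[-0.08,0,0],"hand":-1},{"dr":[0,0,0],"offset":[-0.06,0,0],"hand":-1},{"dr":[0,0,0],"offset":[-0.03,0,0],"hand":-1},{"dr":[0,0,0],"offset":[-0.015,0,0],"hand":-1},{"dr":[0,0,0],"offset":[0,0,0],"hand":-1}])

```text
time_s: 10.9
eef_pos: [536.3, -92.6, 46.4]
ee_rot: [0.0, -0.011, 1.0, -0.0]
force: [0.0, -0.1, 0.4]
grip_width: -0.003
grip_force: 0.0
```

Call:
arm_command(increments=[{"dr":[0,0,0],"offset":[-0.01,0,0],"hand":-1},{"dr":[0,0,0],"offset":[-0.005,0,0],"hand":-1}])

```text
time_s: 11.1
eef_pos: [537.8, -92.6, 46.3]
ee_rot: [-0.0, -0.011, 1.0, 0.0]
force: [-0.2, -0.6, 0.1]
grip_width: -0.004
grip_force: 0.3
```

Call:
arm_command(increments=[{"dr":[0,0,0],"offset":[-0.008,0,0],"hand":-1},{"dr":[0,0,0],"offset":[-0.008,0,0],"hand":-1}])

```text
time_s: 11.3
eef_pos: [539.0, -92.5, 46.1]
ee_rot: [-0.001, -0.011, 1.0, 0.0]
force: [-8.3, -0.3, 4.4]
grip_width: -0.0
grip_force: 3.9
```

Call:
arm_command(increments=[{"dr":[0,0,0],"offset":[-0.005,0,0],"hand":-1},{"dr":[0,0,0],"offset":[0,0,0],"hand":-1}])

```text
time_s: 11.5
eef_pos: [539.1, -92.5, 46.1]
ee_rot: [-0.002, -0.011, 1.0, 0.0]
force: [-8.9, -0.7, 4.8]
grip_width: -0.001
grip_force: 4.2
```

Call:
arm_command(increments=[{"dr":[0,0,0],"offset":[0.08,0,0],"hand":-1},{"dr":[0,0,0],"offset":[0.12,0,0],"hand":-1},{"dr":[0,0,0],"offset":[0,0.1,-0.3],"hand":-1},{"dr":[0,0,0],"offset":[0,0.3,-0.12],"hand":-1},{"dr":[0,0,0],"offset":[0,0.35,0],"hand":-1},{"dr":[0,0,0],"offset":[-0.2,0.07,0],"hand":-1},{"dr":[0,0,0],"offset":[-0.35,0,0],"hand":-1},{"dr":[0,0,0],"offset":[-0.22,0,0],"hand":-1}])

```text
time_s: 12.3
eef_pos: [608.3, 7.9, 96.9]
ee_rot: [0.001, -0.012, 1.0, -0.0]
force: [-0.1, 0.1, 0.6]
grip_width: -0.0
grip_force: 0.0
```

Call:
arm_command(increments=[{"dr":[0,0,0],"offset":[0,0,0.2],"hand":-1},{"dr":[0,0,0],"offset":[0,0,0.13],"hand":-1},{"dr":[0,0,0],"offset":[0,0,0.06],"hand":-1},{"dr":[0,0,0],"offset":[0,0,0],"hand":-1}])

```text
time_s: 12.7
eef_pos: [606.0, 7.4, 49.2]
ee_rot: [-0.001, -0.011, 1.0, 0.0]
force: [0.2, -0.4, -0.4]
grip_width: -0.002
grip_force: 0.0
```

Call:
arm_command(increments=[{"dr":[0,0,0],"offset":[0,-0.06,0.015],"hand":-1},{"dr":[0,0,0],"offset":[0,-0.08,0],"hand":-1},{"dr":[0,0,0],"offset":[0,-0.06,0],"hand":-1},{"dr":[0,0,0],"offset":[0,-0.03,0],"hand":-1},{"dr":[0,0,0],"offset":[0,-0.01,0],"hand":-1},{"dr":[0,0,0],"offset":[0,-0.01,0],"hand":-1},{"dr":[0,0,0],"offset":[0,-0.008,0],"hand":-1}])

```text
time_s: 13.4
eef_pos: [607.2, -23.5, 48.1]
ee_rot: [-0.0, -0.011, 1.0, 0.0]
force: [0.3, 0.5, -0.5]
grip_width: -0.003
grip_force: 0.0
```

Call:
arm_command(increments=[{"dr":[0,0,0],"offset":[0,-0.008,0],"hand":-1},{"dr":[0,0,0],"offset":[0,0,0],"hand":-1}])

```text
time_s: 13.6
eef_pos: [607.3, -24.3, 48.1]
ee_rot: [-0.0, -0.011, 1.0, 0.0]
force: [-0.5, 0.6, -0.2]
grip_width: -0.001
grip_force: 0.2
```

Call:
arm_command(increments=[{"dr":[0,0,0],"offset":[0,-0.008,0],"hand":-1},{"dr":[0,0,0],"offset":[0,-0.008,0],"hand":-1}])

```text
time_s: 13.8
eef_pos: [607.3, -24.7, 48.0]
ee_rot: [-0.0, -0.011, 1.0, 0.001]
force: [0.4, 11.3, 1.8]
grip_width: 0.005
grip_force: 6.1
```

Call:
arm_command(increments=[{"dr":[0,0,0],"offset":[0,-0.008,0],"hand":-1},{"dr":[0,0,0],"offset":[0,-0.008,0],"hand":-1},{"dr":[0,0,0],"offset":[0,0,0],"hand":-1},{"dr":[0,0,0],"offset":[0,0,0],"hand":-1},{"dr":[0,0,0],"offset":[0,0,0],"hand":-1},{"dr":[0,0,0],"offset":[0,0,0],"hand":-1}])

```text
time_s: 14.4
eef_pos: [607.2, -24.9, 48.0]
ee_rot: [-0.0, -0.011, 1.0, 0.003]
force: [0.6, 16.7, 2.1]
grip_width: -0.004
grip_force: 8.6
```

Call:
arm_command(increments=[{"dr":[0,0,0],"offset":[0,0,0],"hand":-1},{"dr":[0,0,0],"offset":[0,0,0],"hand":-1},{"dr":[0,0,0],"offset":[0,0,0],"hand":-1},{"dr":[0,0,0],"offset":[0,0,0],"hand":-1},{"dr":[0,0,0],"offset":[0,0.06,0],"hand":-1},{"dr":[0,0,0],"offset":[0,0.14,0],"hand":-1},{"dr":[0,0,0],"offset":[0,0,-0.3],"hand":-1},{"dr":[0,0,0],"offset":[0,0,-0.3],"hand":-1}])

```text
time_s: 15.2
eef_pos: [606.2, -3.2, 120.3]
ee_rot: [-0.001, -0.012, 1.0, 0.0]
force: [1.2, -0.9, 0.7]
grip_width: -0.005
grip_force: 0.0
```

Call:
arm_command(increments=[{"dr":[0,0,0],"offset":[0.07,0.37,0],"hand":1},{"dr":[0,0,0],"offset":[0.07,0.37,0],"hand":1},{"dr":[0,0,0],"offset":[0.07,0.37,0],"hand":1},{"dr":[0,0,0],"offset":[0.07,0.37,0],"hand":1},{"dr":[0,0,0],"offset":[0.07,0.37,0],"hand":1},{"dr":[0,0,0],"offset":[0.07,0.37,0],"hand":1},{"dr":[0,0,0],"offset":[0.07,0.37,0],"hand":1},{"dr":[0,0,0],"offset":[0.07,0.37,0],"hand":1}])

```text
time_s: 16.0
eef_pos: [530.7, 351.6, 120.2]
ee_rot: [0.0, -0.011, 1.0, -0.0]
force: [0.5, -0.4, 0.5]
grip_width: 1.0
grip_force: 0.0
```

Call:
arm_command(increments=[{"dr":[0,0,0],"offset":[0,0,0],"hand":1}])

```text
time_s: 16.1
eef_pos: [529.3, 354.5, 119.9]
ee_rot: [0.0, -0.014, 1.0, 0.0]
force: [0.7, -0.7, 0.4]
grip_width: 1.003
grip_force: 0.0
```

```bash
python3 - <<'E'
from h import *
im=ctrl.capture("top");im2=ctrl.capture("scene")
cv2.imwrite("pics/top3.png",im[:,:,::-1]);cv2.imwrite("pics/scene3.png",im2[:,:,::-1])
w,r,c=board("top",(200,140,330,215));print(w.min(0),w.max(0))
o=np.zeros((592,800,3),np.uint8)
o[:246, :390]=cv2.resize(im[130:212,200:330],(390,246),interpolation=cv2.INTER_CUBIC)
o[:600-150,400:]=cv2.resize(im2[150:262,175:275],(400,450),interpolation=cv2.INTER_CUBIC)
o[250:570,:390]=cv2.resize(im2[200:282,350:450],(390,320),interpolation=cv2.INTER_CUBIC)
cv2.imwrite("pics/t3.png",o[:,:,::-1])
E
```

```text
[ 546.0393  -149.08159] [668.65204 -34.39099]
```

View pics/t3.png

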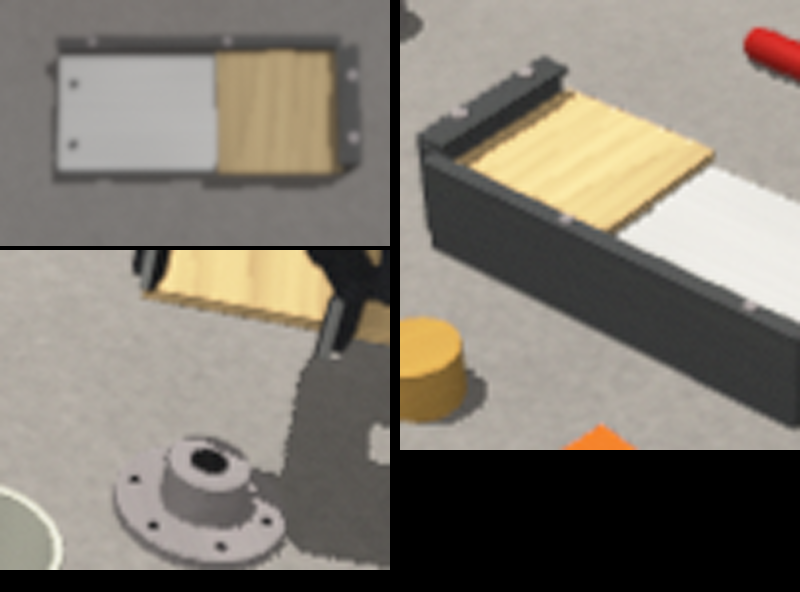

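Board is home and square: top crop edges (216–335, 52–173), and the scene crop shows no gap at fence or stop. The flange is untouched. I'll get the target from the board's edges.

```bash
python3 - <<'E'
from h import *
g=cv2.imread("pics/top3.png").astype(np.float32);gs=cv2.imread("pics/scene3.png").astype(np.float32)
T=lambda x,y:(200+x/3-.3,130+y/3-.3);S=lambda x,y:(175+(x-400)/4-.4,150+y/4.018-.4)
for nm,l in(("top rear",line("top",g,T(216,56),T(217,171),51.5)),("top near",line("top",g,T(220,173),T(333,173),51.5)),
 ("sc rear",line("scene",gs,S(612,228),S(713,152),51.5)),("sc near",line("scene",gs,S(575,92),S(713,152),51.5))):
    print(nm,l[0].round(1),l[1].round(3))
E
```

```text
top rear [605.6 -27. ] [0.998 0.069]
top near [549.1 -86.4] [ 0.022 -1.   ]
sc rear [600.4 -23.2] [1.    0.017]
sc near [550.7 -87.6] [ 0.038 -0.999]
```

Call:
arm_command(increments=[{"dr":[0,0,0],"offset":[-0.012,0.028,0.2],"hand":1},{"dr":[0,0,0],"offset":[0,0,0.2],"hand":1},{"dr":[0,0,0],"offset":[0,0,0.1],"hand":1},{"dr":[0,0,0],"offset":[0,0,0],"hand":1},{"dr":[0,0,0],"offset":[0,0,0],"hand":1}])

```text
time_s: 16.75
eef_pos: [533.8, 352.3, 61.0]
ee_rot: [0.001, -0.011, 1.0, 0.0]
force: [-0.3, -0.1, 0.4]
grip_width: 0.998
grip_force: 0.0
```

Call:
arm_command(increments=[{"dr":[0,0,0],"offset":[0.025,0.045,0],"hand":1},{"dr":[0,0,0],"offset":[0,0,0.1],"hand":1},{"dr":[0,0,0],"offset":[0,0,0],"hand":1}])

```text
time_s: 17.05
eef_pos: [529.2, 357.9, 46.6]
ee_rot: [-0.001, -0.011, 1.0, -0.0]
force: [-0.8, -0.7, -1.1]
grip_width: 0.999
grip_force: 0.0
```

Call:
arm_command(increments=[{"dr":[0,0,0],"offset":[-0.01,0,0.1],"hand":1},{"dr":[0,0,0],"offset":[0,0,0.1],"hand":1},{"dr":[0,0,0],"offset":[0,0,0.1],"hand":1},{"dr":[0,0,0],"offset":[0,0,0],"hand":1},{"dr":[0,0,0],"offset":[0,0,0],"hand":1}])

```text
time_s: 17.55
eef_pos: [531.2, 357.9, 11.7]
ee_rot: [-0.0, -0.011, 1.0, -0.0]
force: [0.2, -0.0, 0.5]
grip_width: 0.995
grip_force: 0.0
```

Call:
arm_command(increments=[{"dr":[0,0,0],"offset":[0.003,0,0.018],"hand":1},{"dr":[0,0,0],"offset":[0,0,0],"hand":0.3},{"dr":[0,0,0],"offset":[0,0,0],"hand":0.1},{"dr":[0,0,0],"offset":[0,0,0],"hand":-0.1},{"dr":[0,0,0],"offset":[0,0,0],"hand":-0.3},{"dr":[0,0,0],"offset":[0,0,0],"hand":-1},{"dr":[0,0,0],"offset":[0,0,0],"hand":-1},{"dr":[0,0,0],"offset":[0,0,0],"hand":-1}], grip_force=60)

```text
time_s: 18.35
eef_pos: [531.2, 358.0, 10.6]
ee_rot: [0.0, -0.011, 1.0, 0.0]
force: [-1.3, -1.3, 5.5]
grip_width: 0.497
grip_force: 61.9
```

Call:
arm_command(increments=[{"dr":[0,0,0],"offset":[0,0,-0.05],"hand":-1},{"dr":[0,0,0],"offset":[0,0,-0.15],"hand":-1},{"dr":[0,0,0],"offset":[0,0,-0.25],"hand":-1},{"dr":[0,0,0],"offset":[0,0,-0.25],"hand":-1},{"dr":[0,0,0],"offset":[0,0,-0.25],"hand":-1},{"dr":[0,0,0],"offset":[0,0,0],"hand":-1}])

```text
time_s: 18.95
eef_pos: [532.1, 358.7, 127.3]
ee_rot: [0.003, -0.011, 1.0, 0.001]
force: [1.5, 1.5, -6.9]
grip_width: 0.496
grip_force: 62.9
```

Call:
arm_command(increments=[{"dr":[0,0,0],"offset":[-0.02,-0.15,0],"hand":-1},{"dr":[0,0,0],"offset":[-0.04,-0.3,0],"hand":-1},{"dr":[0,0,0],"offset":[-0.05,-0.33,0],"hand":-1},{"dr":[0,0,0],"offset":[-0.05,-0.33,0],"hand":-1},{"dr":[0,0,0],"offset":[-0.05,-0.33,0],"hand":-1},{"dr":[0,0,0],"offset":[-0.05,-0.33,0],"hand":-1},{"dr":[0,0,0],"offset":[-0.05,-0.33,0],"hand":-1},{"dr":[0,0,0],"offset":[-0.05,-0.33,0],"hand":-1}])

```text
time_s: 19.75
eef_pos: [579.2, 65.3, 121.2]
ee_rot: [-0.002, -0.011, 1.0, 0.0]
force: [1.0, 0.5, -8.2]
grip_width: 0.495
grip_force: 62.9
```

Call:
arm_command(increments=[{"dr":[0,0,0],"offset":[-0.05,-0.33,0],"hand":-1},{"dr":[0,0,0],"offset":[-0.05,-0.33,0],"hand":-1},{"dr":[0,0,0],"offset":[-0.05,-0.33,0],"hand":-1},{"dr":[0,0,0],"offset":[-0.04,-0.24,0],"hand":-1},{"dr":[0,0,0],"offset":[-0.01,-0.08,0],"hand":-1},{"dr":[0,0,0],"offset":[0,0,0],"hand":-1}])

```text
time_s: 20.35
eef_pos: [606.8, -90.5, 121.5]
ee_rot: [-0.002, -0.01, 1.0, 0.001]
force: [-0.3, 0.4, -8.5]
grip_width: 0.495
grip_force: 63.1
```

Call:
arm_command(increments=[{"dr":[0,0,0],"offset":[-0.025,0.01,0.1],"hand":-1},{"dr":[0,0,0],"offset":[0,0,0.15],"hand":-1},{"dr":[0,0,0],"offset":[0,0,0.1],"hand":-1},{"dr":[0,0,0],"offset":[0,0,0.05],"hand":-1},{"dr":[0,0,0],"offset":[0,0,0],"hand":-1},{"dr":[0,0,0],"offset":[0,0,0],"hand":-1}])

```text
time_s: 20.95
eef_pos: [611.3, -87.7, 76.4]
ee_rot: [0.0, -0.011, 1.0, -0.0]
force: [0.2, 0.5, -7.3]
grip_width: 0.492
grip_force: 63.2
```

```bash
python3 - <<'E'
from h import *
im2=ctrl.capture("scene")
cv2.imwrite("pics/t4.png",cv2.resize(im2[130:250,160:290,::-1],None,fx=5,fy=5,interpolation=cv2.INTER_CUBIC)[:600,:650])
s=ctrl.sense();print(s["eef_pos"],s["ee_rot"])
e=s["eef_pos"];
for c in((610,-89.5,52.),(e[0],e[1],e[2]-10.6+9)):
    a=np.linspace(0,2*np.pi,8,endpoint=False)
    X=np.c_[c[0]+46*np.cos(a),c[1]+46*np.sin(a),np.full(8,c[2])]
    print(((proj("scene",X)-[160,130])*5).round().tolist())
E
```

```text
[611.37796489 -87.89727365  76.58927154] [ 6.17842346e-04 -1.11791092e-02  9.99937297e-01 -2.18172566e-04]
[[231.0, 339.0], [300.0, 351.0], [367.0, 330.0], [390.0, 291.0], [358.0, 256.0], [291.0, 246.0], [227.0, 264.0], [201.0, 302.0]]
[[228.0, 301.0], [299.0, 313.0], [366.0, 293.0], [389.0, 254.0], [357.0, 220.0], [290.0, 209.0], [225.0, 227.0], [198.0, 265.0]]
```

View pics/t4.png

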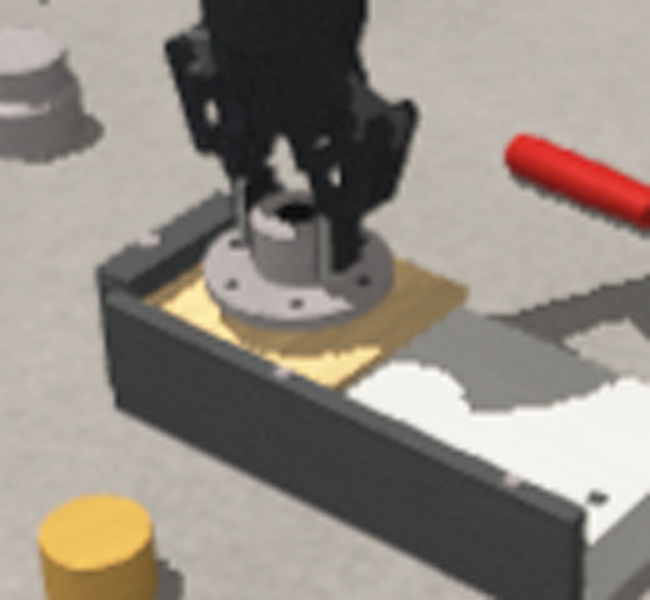

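```bash
python3 - <<'E'
from h import *
im=cv2.imread("pics/t4.png").mean(2)
z=76.5-10.6+37
c0=(218.8,172);print(ray("scene",c0,z))
# disc rim extremes left/right in crop
print(ray("scene",[(160+(203-2)/5,130+(265-2)/5),(160+(394-2)/5,130+(258-2)/5)],z-28))
print(ray("scene",[(160+(203-2)/5,130+(265-2)/5),(160+(394-2)/5,130+(258-2)/5)],z-28).mean(0))
E
```

```text
[[610.42447906 -87.27159307]]
[[ 641.68380551 -120.81232919]
 [ 579.42011035  -53.17757593]]
[610.55195793 -86.99495256]
```

Call:
arm_command(increments=[{"dr":[0,0,0],"offset":[0,-0.022,0.03],"hand":-1},{"dr":[0,0,0],"offset":[0,0,0.03],"hand":-1},{"dr":[0,0,0],"offset":[0,0,0.02],"hand":-1},{"dr":[0,0,0],"offset":[0,0,0],"hand":-1},{"dr":[0,0,0],"offset":[0,0,0],"hand":-1}])

```text
time_s: 21.5
eef_pos: [611.0, -90.6, 66.3]
ee_rot: [-0.0, -0.011, 1.0, 0.0]
force: [0.5, -0.3, -7.6]
grip_width: 0.495
grip_force: 63.2
```

Call:
arm_command(increments=[{"dr":[0,0,0],"offset":[0,0,0.012],"hand":-1},{"dr":[0,0,0],"offset":[0,0,0.012],"hand":-1},{"dr":[0,0,0],"offset":[0,0,0],"hand":-1}])

```text
time_s: 21.8
eef_pos: [610.9, -90.5, 63.1]
ee_rot: [-0.0, -0.011, 1.0, 0.0]
force: [-0.1, 0.1, -8.3]
grip_width: 0.492
grip_force: 63.2
```

Call:
arm_command(increments=[{"dr":[0,0,0],"offset":[0,0,0.006],"hand":-1},{"dr":[0,0,0],"offset":[0,0,0],"hand":-1}])

```text
time_s: 22.0
eef_pos: [611.0, -90.5, 62.6]
ee_rot: [-0.0, -0.011, 1.0, 0.0]
force: [0.2, 0.2, -7.4]
grip_width: 0.498
grip_force: 63.2
```

Call:
arm_command(increments=[{"dr":[0,0,0],"offset":[0,0,0.006],"hand":-1},{"dr":[0,0,0],"offset":[0,0,0],"hand":-1}])

```text
time_s: 22.2
eef_pos: [611.1, -90.6, 62.1]
ee_rot: [0.0, -0.011, 1.0, -0.0]
force: [-0.3, -1.2, -8.3]
grip_width: 0.498
grip_force: 63.3
```

Call:
arm_command(increments=[{"dr":[0,0,0],"offset":[0,0,0.006],"hand":-1},{"dr":[0,0,0],"offset":[0,0,0],"hand":-1}])

```text
time_s: 22.4
eef_pos: [611.2, -90.6, 61.9]
ee_rot: [0.0, -0.011, 1.0, -0.0]
force: [-3.5, 0.2, -0.2]
grip_width: 0.493
grip_force: 64.1
```

Call:
arm_command(increments=[{"dr":[0,0,0],"offset":[0,0,0],"hand":0.1},{"dr":[0,0,0],"offset":[0,0,0],"hand":0.25},{"dr":[0,0,0],"offset":[0,0,0],"hand":0.35},{"dr":[0,0,0],"offset":[0,0,0],"hand":0.35},{"dr":[0,0,0],"offset":[0,0,0],"hand":0.35}])

```text
time_s: 22.9
eef_pos: [611.2, -90.6, 61.4]
ee_rot: [0.0, -0.011, 1.0, -0.0]
force: [0.3, 0.3, 0.1]
grip_width: 0.677
grip_force: 0.0
```

Call:
arm_command(increments=[{"dr":[0,0,0],"offset":[0,0,-0.05],"hand":0.35},{"dr":[0,0,0],"offset":[0,0,-0.1],"hand":0.35},{"dr":[0,0,0],"offset":[0,0,-0.25],"hand":0.35},{"dr":[0,0,0],"offset":[0,0,-0.3],"hand":0.35},{"dr":[0,0,0],"offset":[0.1,0.3,-0.2],"hand":0.35},{"dr":[0,0,0],"offset":[0.1,0.36,0],"hand":0.35},{"dr":[0,0,0],"offset":[0.1,0.36,0],"hand":0.35},{"dr":[0,0,0],"offset":[0.1,0.36,0],"hand":0.35}])

```text
time_s: 23.7
eef_pos: [558.8, 75.4, 170.7]
ee_rot: [0.001, -0.011, 1.0, -0.0]
force: [0.6, 0.4, 0.3]
grip_width: 0.675
grip_force: 0.0
```

Call:
arm_command(increments=[{"dr":[0,0,0],"offset":[0.1,0.3,0],"hand":0.35},{"dr":[0,0,0],"offset":[0.1,0.2,0],"hand":0.35},{"dr":[0,0,0],"offset":[0,0,0],"hand":0.35},{"dr":[0,0,0],"offset":[0,0,0],"hand":0.35}])

```text
time_s: 24.1
eef_pos: [534.3, 133.5, 170.2]
ee_rot: [0.001, -0.012, 1.0, -0.0]
force: [-0.2, -0.4, 0.1]
grip_width: 0.678
grip_force: 0.0
```

```bash
python3 - <<'E'
from h import *
im=ctrl.capture("top");im2=ctrl.capture("scene")
o=np.zeros((500,800,3),np.uint8)
o[:492, :390]=cv2.resize(im[130:212,260:325],(390,492),interpolation=cv2.INTER_CUBIC)
o[:450,400:]=cv2.resize(im2[150:240,175:255],(400,450),interpolation=cv2.INTER_CUBIC)
cv2.imwrite("pics/t5.png",o[:,:,::-1]);cv2.imwrite("pics/top5.png",im[:,:,::-1])
E
```

```text
(no output)
```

View pics/t5.png

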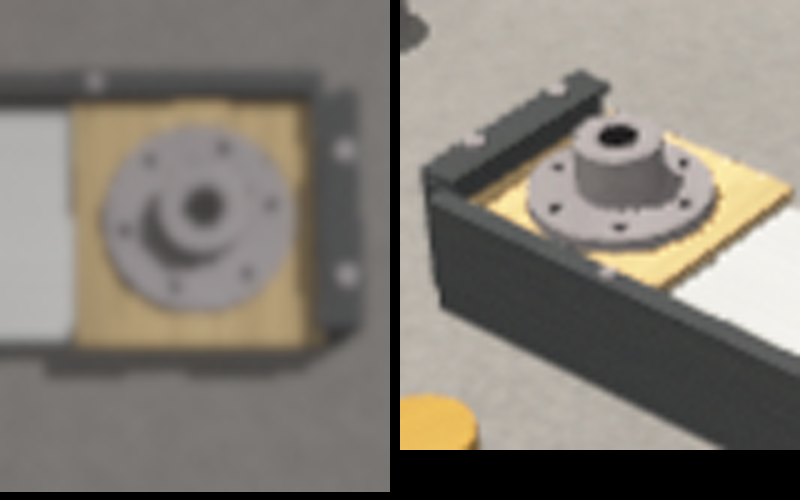

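```bash
python3 - <<'E'
from h import *
print(ray("top",(292.75,165.9),60.5),ray("top",(260+201.5/6,130+203.5/6),88.5),ray("scene",(175+(618-402)/5,150+132/5),88.5))
E
```

```text
[[610.34970089 -89.12795943]] [[610.5928132  -88.95938093]] [[609.43680162 -90.97221022]]
```

Measured the same way in both views, the placed flange agrees with the lower flange to within about 1 mm. The board sits home and square, and the gripper is clear.

```bash
python3 -c "
from rig import ctrl
print(ctrl.finish_job())"
```

```text
the job is handed in; nothing more can be done
None
```

Job handed in at about 24 s: the board is pressed home under the lip and square to the stop and fence, and the loose flange sits hub up on it within about 1 mm of where the flange below was measured before the board covered it.

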